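Line up the moisture tins by size on the cooling board

ROBOT

A 6-joint arm with a two-finger parallel gripper is mounted at the origin on the work surface. World frame = base frame: x ahead of the robot, y to its left, z up, the work surface at z = 0. Lengths are in mm, angles in rad, forces in N, time in s.
With the tool pointing down it reaches from about 350 to 975 mm from the base axis. Payload 7.1 kg.
Tool frame: the origin (TCP) lies midway between the tips of the shut fingers; the grasp point (between the pads) lies pinch_z behind it (pinch_z is the distance from the TCP to the grasp point, in mm); z points along the fingers, y is the line along which they close (so a half turn about z gives the same grasp; the last joint's range is limited). The gripper opens to 88 mm and grips with 3 to 60 N. Pads are 20 mm wide; open, the fingers measure 115 mm over their backs; the gripper's body (75 mm by 178 mm) begins 61 mm behind the grasp point.
Start: joints at [-1.354, 0.423, 1.63, -0, 1.089, -0.019], TCP at [146.032, -607.684, 222.675] pointing down, gripper open.
Joint ranges: [-3, 3], [-0.9, 2.11], [0.09, 2.58], [-1.31, 4.45], [0.11, 2.69], [-2.54, 2.54]. Speed limits (rad/s): [2.39, 2.39, 3.01, 3.14, 3.14, 3.14].

INTERFACE

Orientations are given as a rotation vector (axis times angle).
In Python, from workcell import get_obs, get_image, close_job, pinch_z gives the robot as it stands.
- The arm moves only by the tool jog_arm, never from a script. Its argument "commands" is a list of rows, each a list of 3 entries, a list of its own where there are three numbers: the gripper command: -1 is shut, 1 is fully open, values between are in proportion, then the shift along the tool's x, y, z as a fraction of full scale, then the turn, a rotation vector about the tool's x, y, z as a fraction of full scale. In form: [[gripper, [tx, ty, tz], [rx, ry, rz]], ...]. A call has 1 to 10 rows; each row shifts and turns the commanded pose from where the row before left it, along the tool's axes as they then stand; what a row does not reach is not made up. Full scale, the value 1, is 0.1 m for a shift and 45 degrees for a turn. A row lasts 1/10 s, in which the tool goes at most 50 mm and 8.59 degrees, less where a joint would pass 70% of its speed; a pose out of reach is approached as far as the arm can. A call with a number of a shift or a turn outside -1 to 1 is refused whole. A call with a gripper value outside its range is refused whole. The fingers move at their own pace and stop on an object; the grip force is fixed at half the most. Time passes only in rows, so rows that do not move let the fingers close. It gives the time, the measured TCP pose, the force, the opening and the grip force at its end, in the units of the state.
- get_obs(): the state, without advancing time (a new reading comes with each control period).
- get_image(name): name is "scene" or "top"; returns a dict with "image" (384x512x3 uint8, blue, green, red), "z_map" (384x512 float32, mm along the optical axis (not along the pixel's ray), 0 where there is no reading), "intrinsics" (3x3 intrinsics, pixels), "eye" and "orientation" of the camera in the world. Camera axes: x right, y down, z forward; pixel columns grow to the right and rows downward; lengths in mm; the calibration is good to about 2 mm. A picture is of the moment at which its call begins.
- close_job(): hands the job in; it is judged then, once.
The state is a dict: "t": time; "qpos": joint angles; "qvel": joint speeds; "joint_torque": joint torques, N m; "ee_pos": TCP position; "orientation": TCP orientation; "ft_force": force on the tool from outside, world axes, zero at the start; "moment": the same for the moment, N m; "width": finger opening in mm; "grasp_force": force on a finger pad.
Only numpy, scipy, OpenCV 4.12 (cv2) and the standard library are available. Lean on these libraries where they do the work, as an engineer would, in place of code of your own. Each camera call takes 0.05 s, during which the arm holds its last target. There are 200 camera calls.

TASK

Line up the four lidded soil tins on the white cooling board in order of size, one standing in the middle of each black ring: the smallest in the ring nearest the mortar, the largest in the ring farthest from it. Keep the tins upright all the time, and leave them all standing still and released.

Things in the scene. Friction and masses are not known exactly. Their poses are not given: they have to be found in the camera images.
- tin_a_mid (a point): the smallest of four lidded aluminium soil-moisture tins: a plain upright cylinder, 32 mm in diameter and 38 mm high, standing on the bench. Point at its centre, half-way up (19 mm above its underside); z is its upright axis. It is loose and closed.
- tin_b_mid (a point): the second smallest of four lidded aluminium soil-moisture tins: a plain upright cylinder, 42 mm in diameter and 44 mm high, standing on the bench. Point at its centre, half-way up (22 mm above its underside); z is its upright axis. It is loose and closed.
- tin_c_mid (a point): the second largest of four lidded aluminium soil-moisture tins: a plain upright cylinder, 52 mm in diameter and 50 mm high, standing on the bench. Point at its centre, half-way up (25 mm above its underside); z is its upright axis. It is loose and closed.
- tin_d_mid (a point): the largest of four lidded aluminium soil-moisture tins: a plain upright cylinder, 62 mm in diameter and 56 mm high, standing on the bench. Point at its centre, half-way up (28 mm above its underside); z is its upright axis. It is loose and closed.
- ring_1: flat printed black ring, 76 mm outside and 70 mm inside diameter (no raised edge), one of four equal ones in a straight row at 85 mm spacing on a fixed white cooling board, at one end of the row (ring_1, ring_2, ring_3, ring_4 follow in this order along the row). The board is 360 mm long, 100 mm wide, 6 mm thick. Origin at the ring's centre on the board's upper face, 6 mm above the bench; y runs along the row from ring_1 to ring_4, x across it, z up.
- ring_2: flat printed black ring, 76 mm outside and 70 mm inside diameter (no raised edge), one of four equal ones in a straight row at 85 mm spacing on a fixed white cooling board (ring_1, ring_2, ring_3, ring_4 follow in this order along the row). The board is 360 mm long, 100 mm wide, 6 mm thick. Origin at the ring's centre on the board's upper face, 6 mm above the bench; y runs along the row from ring_1 to ring_4, x across it, z up.
- ring_3: flat printed black ring, 76 mm outside and 70 mm inside diameter (no raised edge), one of four equal ones in a straight row at 85 mm spacing on a fixed white cooling board (ring_1, ring_2, ring_3, ring_4 follow in this order along the row). The board is 360 mm long, 100 mm wide, 6 mm thick. Origin at the ring's centre on the board's upper face, 6 mm above the bench; y runs along the row from ring_1 to ring_4, x across it, z up.
- ring_4: flat printed black ring, 76 mm outside and 70 mm inside diameter (no raised edge), one of four equal ones in a straight row at 85 mm spacing on a fixed white cooling board, at the other end of the row (ring_1, ring_2, ring_3, ring_4 follow in this order along the row). The board is 360 mm long, 100 mm wide, 6 mm thick. Origin at the ring's centre on the board's upper face, 6 mm above the bench; y runs along the row from ring_1 to ring_4, x across it, z up.
- mortar: cream porcelain mortar (round bowl with a pouring lip), 90 mm in diameter, 58 mm high, fixed. It stands beyond one end of the row of rings, in line with it, its centre about 108 mm from the centre of the nearest ring; an amber jar with a black cap, 68 mm in diameter and 130 mm high, stands likewise beyond the other end. Which of the two ends has the mortar changes. Origin at the centre of its underside.
There are look-alikes about, which are no part of the job. What is shaped like the part that bears tin_b_mid but yellow is not meant. Leave any yellow look-alike of the part that bears tin_d_mid alone.

How it is judged (in metres and radians):
At the end, for the whole second after the job is handed in: Counting from the mortar's end, the 32, 42, 52 and 62 mm tins stand in the first, second, third and fourth ring, each centre within 12 mm of its ring's centre (seen from above), on the board (height within 4 mm), upright within 0.1 rad, at rest (below 20 mm/s) (((horizontal distance between mortar and ring_1 below 0.2 m and horizontal distance between tin_a_mid and ring_1 below 0.012 m and horizontal distance between tin_b_mid and ring_2 below 0.012 m and horizontal distance between tin_c_mid and ring_3 below 0.012 m and horizontal distance between tin_d_mid and ring_4 below 0.012 m) or (horizontal distance between mortar and ring_4 below 0.2 m and horizontal distance between tin_a_mid and ring_4 below 0.012 m and horizontal distance between tin_b_mid and ring_3 below 0.012 m and horizontal distance between tin_c_mid and ring_2 below 0.012 m and horizontal distance between tin_d_mid and ring_1 below 0.012 m)) and height (world z) of tin_a_mid between 0.021 and 0.029 m and angle between each of tin_a_mid, tin_b_mid, tin_c_mid, tin_d_mid's own z axis and vertical below 0.1 rad and linear speed of each of tin_a, tin_b, tin_c, tin_d below 0.02 m/s and height (world z) of tin_b_mid between 0.024 and 0.032 m and height (world z) of tin_c_mid between 0.027 and 0.035 m and height (world z) of tin_d_mid between 0.03 and 0.038 m); the robot touches nothing.
It fails at once if a tin is tipped by more than 0.6 rad (angle between any of tin_a_mid, tin_b_mid, tin_c_mid, tin_d_mid's own z axis and vertical above 0.6 rad).
It also fails if it takes over 99 s, if anything falls off the work surface, if the arm or the gripper's body presses on something with over 40 N, if the wrist force passes 120 N, or if a joint passes its speed limit or range.

## Working session

There is one attempt and no reset: what is moved stays moved. The work goes in short steps, Python scripts to look and compute and a tool call to move; the robot and the scene stay as the last step left them, time stands still between calls to the robot, and variables do not carry over. Pictures are saved under pics/ and viewed, at most 14 in all, crops included, and the job is handed in when it is done.

Besides the shell and the picture viewer there is one more tool, called by a JSON object that holds its "fn" and its "kwargs", one argument or row to a line. jog_arm: Moves the arm, as the interface text tells. Its arguments: {"type":"object","properties":{"commands":{"type":"array","items":{"type":"array"}}},"required":["commands"]}

```bash
mkdir -p pics; ls
python3 - <<'E'
from workcell import *
import cv2,numpy as np
o=get_obs(); print(o, pinch_z)
for n in("top","scene"):
    d=get_image(n); cv2.imwrite(f"pics/{n}0.png",d["image"]); np.savez(f"{n}0.npz",**d); print(n,d["intrinsics"],d["eye"],d["orientation"])
E
```

```text
pics
{'t': 0.0, 'qpos': array([-1.35403312e+00,  4.23849672e-01,  1.63067872e+00,  4.50037501e-06,
        1.08859444e+00, -1.90024034e-02]), 'qvel': array([-0.00039535, -0.00023138, -0.00148377, -0.00016566, -0.00063077,
        0.00081717]), 'joint_torque': array([-1.93435269e-03, -5.44631052e+01, -2.73661691e+01,  6.42411411e-02,
        2.28342321e-02, -1.13913802e-04]), 'ee_pos': array([ 145.89821846, -607.1648891 ,  221.90061339]), 'orientation': array([-3.11827742e+00, -3.69300232e-01,  2.30940157e-04]), 'ft_force': array([-0.13682303,  0.05426517,  0.48954229]), 'moment': array([-0.02283947,  0.00681133, -0.0123521 ]), 'grasp_force': 0.0, 'width': 88.10563480729316} 18.700000000000003
top [[373.77707838   0.         255.53680365]
 [  0.         373.77707838 189.35817329]
 [  0.           0.           1.        ]] [427.86627596  -4.48906794 856.84739695] [-2.13759567  2.17851595 -0.11312016]
scene [[377.44537015   0.         259.90911567]
 [  0.         377.44537015 189.35169374]
 [  0.           0.           1.        ]] [1105.79491235 -451.82826091  550.8523863 ] [-1.99106134 -0.97549823  0.50138705]
```

View pics/top0.png

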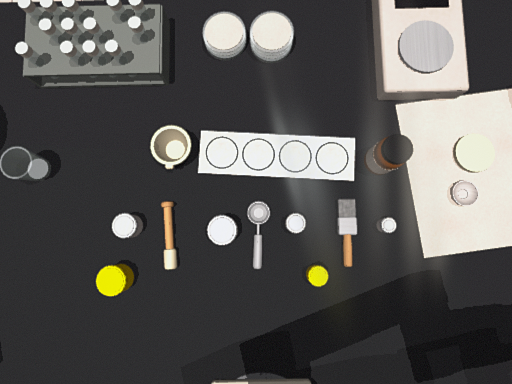

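View pics/scene0.png

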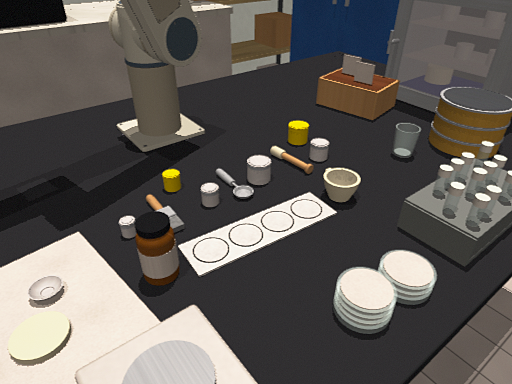

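The top view shows the mortar at (171,146), left of the rings at (222,152), (258,155), (295,156) and (332,158). The silver tins are at (389,225), (295,223), (125,225) and (222,230), and the yellow look-alikes are at (114,280) and (318,276). In the scene view, the amber jar stands at the other end of the row, at (157,250).

```bash
cat > h.py <<'E'
import cv2,numpy as np
from scipy.spatial.transform import Rotation as R
def pts(d):
    K=d["intrinsics"]; z=d["z_map"]; v,u=np.mgrid[:384,:512]
    c=np.dstack([(u-K[0,2])/K[0,0]*z,(v-K[1,2])/K[1,1]*z,z])
    return c@R.from_rotvec(d["orientation"]).as_matrix().T+d["eye"]
def ray(d,u,v,h):
    K=d["intrinsics"]; r=R.from_rotvec(d["orientation"]).as_matrix()@[(u-K[0,2])/K[0,0],(v-K[1,2])/K[1,1],1]
    return d["eye"]+r*(h-d["eye"][2])/r[2]
def tin(d,u,v,h,w=22):
    P=pts(d); m=np.zeros((384,512),np.uint8); m[v-w:v+w,u-w:u+w]=1
    m=((P[...,2]>h-7)&(P[...,2]<h+10)&(d["z_map"]>0)&(m>0)).astype(np.uint8)
    cs,_=cv2.findContours(m,cv2.RETR_EXTERNAL,cv2.CHAIN_APPROX_NONE)
    c=max(cs,key=cv2.contourArea); mm=cv2.drawContours(np.zeros_like(m),[c],-1,1,-1)
    y,x=np.nonzero(mm); p=ray(d,x.mean(),y.mean(),h)
    s=(P[y,x,2]).mean(); A=len(x)*((d["eye"][2]-h)/d["intrinsics"][0,0])**2
    return p[:2].round(1),round(float(s),1),round(2*(A/np.pi)**.5,1)
def rings(d):
    hsv=d["image"].max(2); b=(hsv[125:185,190:360]>140).astype(np.uint8)
    cs,hi=cv2.findContours(b,cv2.RETR_LIST,cv2.CHAIN_APPROX_NONE)
    out=[]
    for c in cs:
        if 400<cv2.contourArea(c)<1500:
            e=cv2.fitEllipse(c); p=ray(d,e[0][0]+190,e[0][1]+125,6)
            out.append((p[:2].round(1),[round(x,1) for x in e[1]]))
    return out
E
python3 - <<'E'
from h import *
d=dict(np.load("top0.npz"))
for n,u,v,h in(("a",389,225,38),("b",295,223,44),("c",125,225,50),("d",222,230,56)): print(n,tin(d,u,v,h))
for r in rings(d): print(r)
from workcell import get_obs
print(R.from_rotvec(get_obs()["orientation"]).as_matrix().round(3))
d=dict(np.load("scene0.npz"))
for n,u,v,h in(("a",127,222,38),("b",210,190,44),("c",319,145,50),("d",259,163,56)):print(n,tin(d,u,v,h,15))
E
```

```text
a (array([ 438.7, -283.5]), 37.1, np.float64(34.1))
b (array([446.6, -82.5]), 51.0, np.float64(43.4))
c (array([447.7, 287.3]), 52.6, np.float64(53.7))
d (array([434.2,  76.3]), 61.4, np.float64(63.3))
[[ 0.972  0.234 -0.   ]
 [ 0.234 -0.972  0.001]
 [ 0.    -0.001 -1.   ]]
a (array([ 442.8, -287.2]), 36.6, np.float64(18.5))
b (array([450.8, -86.7]), 42.8, np.float64(19.9))
c (array([451.9, 281.7]), 48.6, np.float64(18.3))
d (array([438.6,  71.5]), 56.8, np.float64(24.2))
```

Run:
```python
from h import *
d=dict(np.load("top0.npz"))
g=d["image"].min(2); P=pts(d)
print(g[152,200:262]); 
for (u,v) in((60,300),(175,300),(350,220),(430,90-30),(295,150),(260,150),(222,152),(332,155),(180,200),(270,190)): print(u,v,P[v,u].round(1))
b=(g>120).astype(np.uint8); b[:125]=0;b[185:]=0;b[:,:192]=0;b[:,362:]=0
cs,_=cv2.findContours(b,cv2.RETR_LIST,cv2.CHAIN_APPROX_NONE)
print([cv2.contourArea(c) for c in cs])
for c in cs:
    A=cv2.contourArea(c)
    if 400<A<1500:
        e=cv2.minEnclosingCircle(c); M=cv2.moments(c); print(A,(M['m10']/A,M['m01']/A),ray(d,M['m10']/A,M['m01']/A,6)[:2].round(1))
    elif A>3000: print(cv2.boxPoints(cv2.minAreaRect(c)), [ray(d,*p,6)[:2].round(1) for p in cv2.boxPoints(cv2.minAreaRect(c))])
```

```text
[247 241 238 239 243 203  88 247 242 236 238 238 239 239 239 239 239 239
 238 239 240 239 239 238 235 236 238 238 239 238 239 238 237 239 240 244
 250  90 187 244 245 247 108 109 244 240 236 237 238 239 235 236 238 239
 237 239 238 239 239 239 239 239]
60 300 [284.7 446.8  -1.6]
175 300 [280.8 187.2   0.9]
350 220 [ 451.1 -206.5   20.1]
430 60 [ 798.  -387.6   66.7]
295 150 [615.3 -90.3   6.9]
260 150 [617.1  -9.4   6.2]
222 152 [613.9  78.7   7.5]
332 155 [ 602.1 -175.6    5.1]
180 200 [505.1 177.8  -2.4]
270 190 [524.2 -30.6  -1.2]
[16.0, 2.0, 4.0, 2.0, 2.0, 4.0, 2.0, 2.0, 2.0, 2.0, 10.0, 8.0, 4.0, 2.0, 2.0, 4.0, 4.0, 2.0, 2.0, 2.0, 2.0, 4.0, 4.0, 6.0, 8.0, 2.0, 2.0, 2.0, 2.0, 2.0, 4.0, 4.0, 4.0, 2.0, 2.0, 2.0, 2.0, 2.0, 2.0, 2.0, 2.0, 2.0, 4.0, 2.0, 4.0, 7.0, 2.0, 4.0, 4.0, 2.0, 2.0, 4.0, 6.0, 4.0, 2.0, 4.0, 8.0, 6.0, 6.0, 23.0, 18.0, 14.0, 2.0, 10.0, 4.0, 8.0, 2.0, 4.0, 4.0, 4.0, 4.0, 26.0, 4.0, 2.0, 2.0, 2.0, 17.0, 2.0, 2.0, 2.0, 2.0, 2.0, 2.0, 2.0, 2.0, 4.0, 23.0, 4.0, 2.0, 2.0, 4.0, 2.0, 2.0, 2.0, 2.0, 2.0, 2.0, 4.0, 4.0, 4.0, 4.0, 4.0, 2.0, 2.0, 2.0, 2.0, 2.0, 12.0, 2.0, 2.0, 2.0, 2.0, 6.0, 2.0, 2.0, 2.0, 2.0, 4.0, 4.0, 4.0, 2.0, 2.0, 8.0, 6.0, 2.0, 4.0, 4.0, 4.0, 18.0, 6481.0]
[[197.66707 172.77052]
 [199.78877 129.62898]
 [355.46143 137.28502]
 [353.33972 180.42656]] [array([566.6, 135.4]), array([668.6, 130.4]), array([ 642.7, -231.5]), array([ 541.7, -221.8])]
```

```bash
cat >> h.py <<'E'
def rings(d):
    g=d["image"].min(2); b=(g>120).astype(np.uint8); b[:125]=0;b[185:]=0;b[:,:192]=0;b[:,362:]=0
    cs,_=cv2.findContours(b,cv2.RETR_LIST,cv2.CHAIN_APPROX_NONE); c=max(cs,key=cv2.contourArea)
    m=cv2.erode(cv2.drawContours(np.zeros_like(b),[c],-1,1,-1),np.ones((5,5)))
    v,u=np.nonzero(m&(g<190)); W=np.array([ray(d,x,y,6)[:2] for x,y in zip(u,v)]); out=[]
    for s in((222,152),(258,155),(295,156),(332,158)):
        q=ray(d,*s,6)[:2]
        for _ in range(5):
            r=np.linalg.norm(W-q,axis=1); S=W[(r>30)&(r<44)]
            A=np.c_[2*S,np.ones(len(S))]; q=np.linalg.lstsq(A,(S**2).sum(1),rcond=None)[0]; rad=(q[2]+q[:2]@q[:2])**.5; q=q[:2]
        out.append((q.round(1),round(rad,1),len(S)))
    return out
E
python3 - <<'E'
from h import *
d=dict(np.load("top0.npz"))
for r in rings(d): print(r)
m=pts(d); 
# pin the scene camera too: board region
d=dict(np.load("scene0.npz"))
for u,v in((211,250),(246,235),(277,221),(307,209)): print(ray(d,u,v,6)[:2].round(1))
E
```

```text
(array([614. ,  80.2]), np.float64(36.5), 164)
(array([607.9,  -4.6]), np.float64(36.4), 176)
(array([601.8, -89.4]), np.float64(36.5), 169)
(array([ 595.6, -174.2]), np.float64(36.4), 166)
[ 597.2 -174.8]
[603.6 -90. ]
[608.   -5.7]
[617.  80.]
```

{"fn": "jog_arm", "kwargs": {
  "commands": [
    [1,[0,0,0.1],[0,0,-0.189]],
    [1,[0,0,0.1],[0,0,-0.189]],
    [1,[0,0,0.1],[0,0,-0.189]],
    [1,[0,0,0.1],[0,0,-0.189]],
    [1,[0,0,0.1],[0,0,-0.189]],
    [1,[0,0,0.1],[0,0,-0.189]],
    [1,[0,0,0.1],[0,0,-0.189]],
    [1,[0,0,0.1],[0,0,-0.189]],
    [1,[0,0,0.1],[0,0,-0.189]],
    [1,[0,0,0],[0,0,0]]
  ]
}}

```text
t: 1.1
ee_pos: [145.8, -606.4, 131.0]
orientation: [-2.217, -2.222, -0.003]
ft_force: [-0.4, 0.0, -0.0]
width: 87.6
grasp_force: 0.0
```

{"fn": "jog_arm", "kwargs": {
  "commands": [
    [1,[0.3214,0.2927,0],[0,0,0]],
    [1,[0.3214,0.2927,0],[0,0,0]],
    [1,[0.3214,0.2927,0],[0,0,0]],
    [1,[0.3214,0.2927,0],[0,0,0]],
    [1,[0.3214,0.2927,0],[0,0,0]],
    [1,[0.3214,0.2927,0],[0,0,0]],
    [1,[0.3214,0.2927,0],[0,0,0]],
    [1,[0.3214,0.2927,0],[0,0,0]],
    [1,[0.3214,0.2927,0],[0,0,0]],
    [1,[0.3214,0.2927,0],[0,0,0]]
  ]
}}

```text
t: 2.1
ee_pos: [439.6, -284.7, 133.2]
orientation: [2.225, 2.217, 0.0]
ft_force: [0.3, -0.8, 0.6]
width: 87.8
grasp_force: 0.0
```

{"fn": "jog_arm", "kwargs": {
  "commands": [
    [1,[0,0,0],[0,0,0]],
    [1,[0,0,0],[0,0,0]]
  ]
}}

```text
t: 2.3
ee_pos: [439.0, -285.5, 133.0]
orientation: [2.22, 2.222, -0.0]
ft_force: [-0.2, 0.0, -0.7]
width: 87.6
grasp_force: 0.0
```

{"fn": "jog_arm", "kwargs": {
  "commands": [
    [1,[0,0,0.28],[0,0,0]],
    [1,[0,0,0.28],[0,0,0]],
    [1,[0,0,0.28],[0,0,0]],
    [1,[0,0,0.28],[0,0,0]],
    [1,[0,0,0.06],[0,0,0]],
    [1,[0,0,0.06],[0,0,0]],
    [1,[0,0,0],[0,0,0]]
  ]
}}

```text
t: 3.0
ee_pos: [438.2, -286.7, 8.9]
orientation: [2.222, 2.221, -0.0]
ft_force: [-0.2, 0.1, -0.0]
width: 87.8
grasp_force: 0.0
```

{"fn": "jog_arm", "kwargs": {
  "commands": [
    [-1,[0,0,0],[0,0,0]],
    [-1,[0,0,0],[0,0,0]],
    [-1,[0,0,0],[0,0,0]],
    [-1,[0,0,0],[0,0,0]],
    [-1,[0,0,0],[0,0,0]],
    [-1,[0,0,0],[0,0,0]],
    [-1,[0,0,0],[0,0,0]],
    [-1,[0,0,0],[0,0,0]]
  ]
}}

```text
t: 3.8
ee_pos: [438.4, -286.0, 8.7]
orientation: [-2.22, -2.222, -0.0]
ft_force: [-0.1, 0.4, 1.0]
width: 31.5
grasp_force: 30.0
```

{"fn": "jog_arm", "kwargs": {
  "commands": [
    [-1,[0,0,-0.2],[0,0,0]],
    [-1,[0,0,-0.3],[0,0,0]],
    [-1,[0,0,-0.3],[0,0,0]],
    [-1,[0,0,-0.2],[0,0,0]]
  ]
}}

```text
t: 4.2
ee_pos: [438.8, -286.3, 110.4]
orientation: [2.219, 2.222, 0.0]
ft_force: [1.5, 0.1, 0.2]
width: 31.3
grasp_force: 30.0
```

{"fn": "jog_arm", "kwargs": {
  "commands": [
    [-1,[0.366,0.1755,0],[0,0,0]],
    [-1,[0.366,0.1755,0],[0,0,0]],
    [-1,[0.366,0.1755,0],[0,0,0]],
    [-1,[0.366,0.1755,0],[0,0,0]],
    [-1,[0.366,0.1755,0],[0,0,0]],
    [-1,[0.366,0.1755,0],[0,0,0]],
    [-1,[0.366,0.1755,0],[0,0,0]],
    [-1,[0.366,0.1755,0],[0,0,0]],
    [-1,[0.366,0.1755,0],[0,0,0]],
    [-1,[0.366,0.1755,0],[0,0,0]]
  ]
}}

```text
t: 5.2
ee_pos: [613.8, 81.8, 108.5]
orientation: [-2.22, -2.223, 0.001]
ft_force: [0.6, -0.1, 0.3]
width: 31.6
grasp_force: 30.0
```

{"fn": "jog_arm", "kwargs": {
  "commands": [
    [-1,[0,0,0],[0,0,0]],
    [-1,[0,0,0],[0,0,0]],
    [-1,[0,0,0],[0,0,0]]
  ]
}}

```text
t: 5.5
ee_pos: [612.6, 79.3, 108.3]
orientation: [-2.22, -2.221, 0.002]
ft_force: [-0.2, 0.2, -0.7]
width: 32.0
grasp_force: 30.0
```

{"fn": "jog_arm", "kwargs": {
  "commands": [
    [-1,[0,0,0.28],[0,0,0]],
    [-1,[0,0,0.28],[0,0,0]],
    [-1,[0,0,0.2],[0,0,0]],
    [-1,[0,0,0.08],[0,0,0]],
    [-1,[0,0,0.05],[0,0,0]],
    [-1,[0,0,0.035],[0,0,0]],
    [-1,[0,0,0],[0,0,0]],
    [-1,[0,0,0],[0,0,0]]
  ]
}}

```text
t: 6.3
ee_pos: [614.2, 80.1, 17.0]
orientation: [2.22, 2.222, 0.002]
ft_force: [-0.4, 0.6, -0.4]
width: 31.6
grasp_force: 30.0
```

{"fn": "jog_arm", "kwargs": {
  "commands": [
    [-1,[0,0,0.01],[0,0,0]],
    [-1,[0,0,0],[0,0,0]]
  ]
}}

```text
t: 6.5
ee_pos: [613.8, 80.3, 15.6]
orientation: [2.22, 2.222, 0.001]
ft_force: [-0.2, 1.0, -1.0]
width: 31.2
grasp_force: 30.0
```

{"fn": "jog_arm", "kwargs": {
  "commands": [
    [1,[0,0,0],[0,0,0]],
    [1,[0,0,0],[0,0,0]],
    [1,[0,0,0],[0,0,0]],
    [1,[0,0,0],[0,0,0]],
    [1,[0,0,0],[0,0,0]],
    [1,[0,0,0],[0,0,0]],
    [1,[0,0,-0.2],[0,0,0]],
    [1,[0,0,-0.3],[0,0,0]],
    [1,[0,0,-0.3],[0,0,0]],
    [1,[0,0,-0.2],[0,0,0]]
  ]
}}

```text
t: 7.5
ee_pos: [614.3, 80.2, 117.2]
orientation: [2.22, 2.222, 0.002]
ft_force: [-0.0, 0.5, -0.2]
width: 87.6
grasp_force: 0.0
```

{"fn": "jog_arm", "kwargs": {
  "commands": [
    [1,[-0.273,-0.279,0],[0,0,0]],
    [1,[-0.273,-0.279,0],[0,0,0]],
    [1,[-0.273,-0.279,0],[0,0,0]],
    [1,[-0.273,-0.279,0],[0,0,0]],
    [1,[-0.273,-0.279,0],[0,0,0]],
    [1,[-0.273,-0.279,0],[0,0,0]],
    [1,[0,0,0],[0,0,0]],
    [1,[0,0,0],[0,0,0]]
  ]
}}

```text
t: 8.3
ee_pos: [446.5, -84.3, 115.5]
orientation: [2.222, 2.22, 0.001]
ft_force: [-0.3, 1.0, -0.4]
width: 87.6
grasp_force: 0.0
```

Run:
```python
from h import *
from workcell import *
o=get_obs();print(o["ee_pos"])
d=get_image("scene"); cv2.imwrite("pics/scene1.png",d["image"])
```

```text
[446.47748656 -84.30349518 115.50289995]
```

View pics/scene1.png

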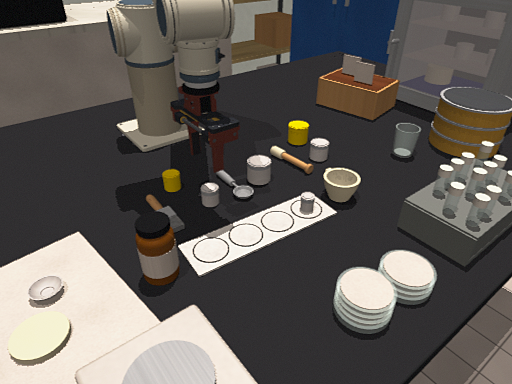

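The smallest tin stands upright in the ring next to the mortar at (307,205). The open gripper hovers above tin b at (210,195).

{"fn": "jog_arm", "kwargs": {
  "commands": [
    [1,[0,0,0.28],[0,0,0]],
    [1,[0,0,0.28],[0,0,0]],
    [1,[0,0,0.28],[0,0,0]],
    [1,[0,0,0.13],[0,0,0]],
    [1,[0,0,0.06],[0,0,0]],
    [1,[0,0,0],[0,0,0]]
  ]
}}

```text
t: 8.95
ee_pos: [446.6, -83.4, 11.8]
orientation: [-2.219, -2.223, 0.001]
ft_force: [-0.4, 0.0, 0.3]
width: 87.7
grasp_force: 0.0
```

{"fn": "jog_arm", "kwargs": {
  "commands": [
    [-1,[0,0,0],[0,0,0]],
    [-1,[0,0,0],[0,0,0]],
    [-1,[0,0,0],[0,0,0]],
    [-1,[0,0,0],[0,0,0]],
    [-1,[0,0,0],[0,0,0]],
    [-1,[0,0,0],[0,0,0]],
    [-1,[0,0,0],[0,0,0]],
    [-1,[0,0,0],[0,0,0]]
  ]
}}

```text
t: 9.75
ee_pos: [446.3, -83.8, 12.3]
orientation: [2.22, 2.222, 0.0]
ft_force: [-0.6, -0.1, 4.1]
width: 41.3
grasp_force: 30.0
```

{"fn": "jog_arm", "kwargs": {
  "commands": [
    [-1,[0,0,-0.2],[0,0,0]],
    [-1,[0,0,-0.3],[0,0,0]],
    [-1,[0,0,-0.3],[0,0,0]],
    [-1,[0,0,-0.2],[0,0,0]],
    [-1,[0.158,0.323,0],[0,0,0]],
    [-1,[0.158,0.323,0],[0,0,0]],
    [-1,[0.158,0.323,0],[0,0,0]],
    [-1,[0.158,0.323,0],[0,0,0]],
    [-1,[0.158,0.323,0],[0,0,0]],
    [-1,[0,0,0],[0,0,0]]
  ]
}}

```text
t: 10.75
ee_pos: [611.7, -2.9, 112.2]
orientation: [2.217, 2.223, 0.004]
ft_force: [-0.6, -0.5, -1.4]
width: 41.3
grasp_force: 30.0
```

{"fn": "jog_arm", "kwargs": {
  "commands": [
    [-1,[0,0,0.28],[0,0,0]],
    [-1,[0,0,0.28],[0,0,0]],
    [-1,[0,0,0.2],[0,0,0]],
    [-1,[0,0,0.08],[0,0,0]],
    [-1,[0,0,0.05],[0,0,0]],
    [-1,[0,0,0.045],[0,0,0]],
    [-1,[0,0,0],[0,0,0]],
    [-1,[0,0,0],[0,0,0]]
  ]
}}

```text
t: 11.55
ee_pos: [608.2, -4.7, 19.4]
orientation: [2.22, 2.222, 0.001]
ft_force: [-0.0, -0.1, -1.8]
width: 41.6
grasp_force: 30.0
```

{"fn": "jog_arm", "kwargs": {
  "commands": [
    [-1,[0,0,0.006],[0,0,0]],
    [-1,[0,0,0],[0,0,0]]
  ]
}}

```text
t: 11.75
ee_pos: [608.1, -4.6, 18.6]
orientation: [2.22, 2.222, 0.001]
ft_force: [1.1, 0.0, -0.7]
width: 41.7
grasp_force: 30.0
```

{"fn": "jog_arm", "kwargs": {
  "commands": [
    [1,[0,0,0],[0,0,0]],
    [1,[0,0,0],[0,0,0]],
    [1,[0,0,0],[0,0,0]],
    [1,[0,0,0],[0,0,0]],
    [1,[0,0,0],[0,0,0]],
    [1,[0,0,0],[0,0,0]],
    [1,[0,0,-0.2],[0,0,0]],
    [1,[0,0,-0.3],[0,0,0]],
    [1,[0,0,-0.3],[0,0,0]],
    [1,[0,0,-0.2],[0,0,0]]
  ]
}}

```text
t: 12.75
ee_pos: [608.4, -4.7, 120.1]
orientation: [2.219, 2.222, 0.002]
ft_force: [0.1, -0.3, 0.2]
width: 87.9
grasp_force: 0.0
```

{"fn": "jog_arm", "kwargs": {
  "commands": [
    [1,[0.366,-0.2,0],[0,0,0]],
    [1,[0.366,-0.2,0],[0,0,0]],
    [1,[0.366,-0.2,0],[0,0,0]],
    [1,[0.366,-0.2,0],[0,0,0]],
    [1,[0.366,-0.2,0],[0,0,0]],
    [1,[0.366,-0.2,0],[0,0,0]],
    [1,[0.366,-0.2,0],[0,0,0]],
    [1,[0.366,-0.2,0],[0,0,0]],
    [1,[0,0,0],[0,0,0]],
    [1,[0,0,0],[0,0,0]]
  ]
}}

```text
t: 13.75
ee_pos: [447.0, 288.6, 118.1]
orientation: [2.217, 2.225, -0.0]
ft_force: [0.1, -0.2, -0.1]
width: 87.9
grasp_force: 0.0
```

{"fn": "jog_arm", "kwargs": {
  "commands": [
    [1,[0,0,0.28],[0,0,0]],
    [1,[0,0,0.28],[0,0,0]],
    [1,[0,0,0.28],[0,0,0]],
    [1,[0,0,0.13],[0,0,0]],
    [1,[0,0,0.06],[0,0,0]],
    [1,[0,0,0],[0,0,0]]
  ]
}}

```text
t: 14.35
ee_pos: [447.7, 287.4, 14.8]
orientation: [-2.221, -2.221, 0.001]
ft_force: [0.5, 0.6, 0.1]
width: 87.6
grasp_force: 0.0
```

{"fn": "jog_arm", "kwargs": {
  "commands": [
    [-1,[0,0,0],[0,0,0]],
    [-1,[0,0,0],[0,0,0]],
    [-1,[0,0,0],[0,0,0]],
    [-1,[0,0,0],[0,0,0]],
    [-1,[0,0,0],[0,0,0]],
    [-1,[0,0,0],[0,0,0]],
    [-1,[0,0,0],[0,0,0]],
    [-1,[0,0,0],[0,0,0]]
  ]
}}

```text
t: 15.15
ee_pos: [447.6, 288.2, 15.5]
orientation: [2.22, 2.223, 0.001]
ft_force: [-1.5, 1.0, 6.0]
width: 51.7
grasp_force: 30.0
```

{"fn": "jog_arm", "kwargs": {
  "commands": [
    [-1,[0,0,-0.2],[0,0,0]],
    [-1,[0,0,-0.3],[0,0,0]],
    [-1,[0,0,-0.3],[0,0,0]],
    [-1,[0,0,-0.2],[0,0,0]]
  ]
}}

```text
t: 15.55
ee_pos: [447.8, 288.2, 116.6]
orientation: [2.22, 2.222, 0.002]
ft_force: [0.0, 0.6, -1.0]
width: 51.9
grasp_force: 30.0
```

{"fn": "jog_arm", "kwargs": {
  "commands": [
    [-1,[-0.3775,0.1542,0],[0,0,0]],
    [-1,[-0.3775,0.1542,0],[0,0,0]],
    [-1,[-0.3775,0.1542,0],[0,0,0]],
    [-1,[-0.3775,0.1542,0],[0,0,0]],
    [-1,[-0.3775,0.1542,0],[0,0,0]],
    [-1,[-0.3775,0.1542,0],[0,0,0]],
    [-1,[-0.3775,0.1542,0],[0,0,0]],
    [-1,[-0.3775,0.1542,0],[0,0,0]],
    [-1,[-0.3775,0.1542,0],[0,0,0]],
    [-1,[-0.3775,0.1542,0],[0,0,0]]
  ]
}}

```text
t: 16.55
ee_pos: [602.1, -91.0, 114.6]
orientation: [-2.22, -2.222, 0.001]
ft_force: [0.7, 0.1, -2.1]
width: 51.8
grasp_force: 30.0
```

{"fn": "jog_arm", "kwargs": {
  "commands": [
    [-1,[0,0,0],[0,0,0]],
    [-1,[0,0,0],[0,0,0]],
    [-1,[0,0,0],[0,0,0]]
  ]
}}

```text
t: 16.85
ee_pos: [601.1, -88.5, 114.6]
orientation: [-2.219, -2.222, 0.001]
ft_force: [-0.5, -1.3, -1.8]
width: 51.4
grasp_force: 30.0
```

{"fn": "jog_arm", "kwargs": {
  "commands": [
    [-1,[0,0,0.28],[0,0,0]],
    [-1,[0,0,0.28],[0,0,0]],
    [-1,[0,0,0.2],[0,0,0]],
    [-1,[0,0,0.08],[0,0,0]],
    [-1,[0,0,0.05],[0,0,0]],
    [-1,[0,0,0.045],[0,0,0]],
    [-1,[0,0,0],[0,0,0]],
    [-1,[0,0,0.004],[0,0,0]],
    [-1,[0,0,0],[0,0,0]]
  ]
}}

```text
t: 17.75
ee_pos: [602.4, -89.4, 21.8]
orientation: [2.22, 2.222, 0.001]
ft_force: [-0.5, -0.4, -1.5]
width: 51.4
grasp_force: 30.0
```

{"fn": "jog_arm", "kwargs": {
  "commands": [
    [1,[0,0,0],[0,0,0]],
    [1,[0,0,0],[0,0,0]],
    [1,[0,0,0],[0,0,0]],
    [1,[0,0,0],[0,0,0]],
    [1,[0,0,0],[0,0,0]],
    [1,[0,0,0],[0,0,0]],
    [1,[0,0,-0.2],[0,0,0]],
    [1,[0,0,-0.3],[0,0,0]],
    [1,[0,0,-0.3],[0,0,0]],
    [1,[0,0,-0.2],[0,0,0]]
  ]
}}

```text
t: 18.75
ee_pos: [602.7, -89.5, 123.2]
orientation: [2.219, 2.221, 0.002]
ft_force: [-1.5, -0.4, -0.9]
width: 87.8
grasp_force: 0.0
```

{"fn": "jog_arm", "kwargs": {
  "commands": [
    [1,[0.276,-0.281,0],[0,0,0]],
    [1,[0.276,-0.281,0],[0,0,0]],
    [1,[0.276,-0.281,0],[0,0,0]],
    [1,[0.276,-0.281,0],[0,0,0]],
    [1,[0.276,-0.281,0],[0,0,0]],
    [1,[0.276,-0.281,0],[0,0,0]],
    [1,[0,0,0],[0,0,0]],
    [1,[0,0,0],[0,0,0]],
    [1,[0,0,0.28],[0,0,0]]
  ]
}}

```text
t: 19.65
ee_pos: [437.2, 76.3, 95.5]
orientation: [2.217, 2.219, 0.01]
ft_force: [0.1, 0.9, -0.2]
width: 87.4
grasp_force: 0.0
```

{"fn": "jog_arm", "kwargs": {
  "commands": [
    [1,[0,0,0.2],[0,0,0]],
    [1,[0,0,0.2],[0,0,0]],
    [1,[0,0,0.2],[0,0,0]],
    [1,[0,0,0.15],[0,0,0]],
    [1,[0,0,0],[0,0,0]]
  ]
}}

```text
t: 20.15
ee_pos: [433.4, 75.3, 16.6]
orientation: [-2.221, -2.22, 0.003]
ft_force: [-0.2, -0.2, 0.0]
width: 88.1
grasp_force: 0.0
```

{"fn": "jog_arm", "kwargs": {
  "commands": [
    [-1,[0,0,0],[0,0,0]],
    [-1,[0,0,0],[0,0,0]],
    [-1,[0,0,0],[0,0,0]],
    [-1,[0,0,0],[0,0,0]],
    [-1,[0,0,0],[0,0,0]],
    [-1,[0,0,0],[0,0,0]],
    [-1,[0,0,0],[0,0,0]],
    [-1,[0,0,0],[0,0,0]]
  ]
}}

```text
t: 20.95
ee_pos: [433.9, 76.1, 18.9]
orientation: [2.22, 2.222, 0.002]
ft_force: [-0.0, -1.9, 7.4]
width: 61.5
grasp_force: 30.0
```

{"fn": "jog_arm", "kwargs": {
  "commands": [
    [-1,[0,0,-0.2],[0,0,0]],
    [-1,[0,0,-0.3],[0,0,0]],
    [-1,[0,0,-0.3],[0,0,0]],
    [-1,[0,0,-0.2],[0,0,0]]
  ]
}}

```text
t: 21.35
ee_pos: [433.4, 76.2, 119.8]
orientation: [2.22, 2.222, 0.002]
ft_force: [-0.8, 0.5, -3.2]
width: 61.6
grasp_force: 30.0
```

{"fn": "jog_arm", "kwargs": {
  "commands": [
    [-1,[-0.3576,0.231,0],[0,0,0]],
    [-1,[-0.3576,0.231,0],[0,0,0]],
    [-1,[-0.3576,0.231,0],[0,0,0]],
    [-1,[-0.3576,0.231,0],[0,0,0]],
    [-1,[-0.3576,0.231,0],[0,0,0]],
    [-1,[-0.3576,0.231,0],[0,0,0]],
    [-1,[-0.3576,0.231,0],[0,0,0]],
    [-1,[0,0,0],[0,0,0]],
    [-1,[0,0,0],[0,0,0]],
    [-1,[0,0,0],[0,0,0]]
  ]
}}

```text
t: 22.35
ee_pos: [593.9, -173.1, 117.6]
orientation: [-2.219, -2.221, 0.001]
ft_force: [-1.0, -0.1, -2.7]
width: 61.8
grasp_force: 30.0
```

{"fn": "jog_arm", "kwargs": {
  "commands": [
    [-1,[0,0,0.28],[0,0,0]],
    [-1,[0,0,0.28],[0,0,0]],
    [-1,[0,0,0.2],[0,0,0]],
    [-1,[0,0,0.08],[0,0,0]],
    [-1,[0,0,0.05],[0,0,0]],
    [-1,[0,0,0.045],[0,0,0]],
    [-1,[0,0,0],[0,0,0]],
    [-1,[0,0,0.004],[0,0,0]],
    [-1,[0,0,0],[0,0,0]]
  ]
}}

```text
t: 23.25
ee_pos: [595.6, -174.2, 24.9]
orientation: [2.22, 2.222, 0.001]
ft_force: [-0.3, 0.2, -2.4]
width: 61.8
grasp_force: 30.0
```

Release, lift, and retreat toward the base for a clear top view.

{"fn": "jog_arm", "kwargs": {
  "commands": [
    [1,[0,0,0],[0,0,0]],
    [1,[0,0,0],[0,0,0]],
    [1,[0,0,0],[0,0,0]],
    [1,[0,0,0],[0,0,0]],
    [1,[0,0,0],[0,0,0]],
    [1,[0,0,0],[0,0,0]],
    [1,[0,0,-0.2],[0,0,0]],
    [1,[0,0,-0.3],[0,0,0]],
    [1,[0,0,-0.4],[0,0,0]],
    [1,[0,0,-0.4],[0,0,0]]
  ]
}}

```text
t: 24.25
ee_pos: [594.7, -173.9, 155.2]
orientation: [-2.22, -2.222, 0.001]
ft_force: [0.3, 0.1, 0.6]
width: 88.0
grasp_force: 0.0
```

{"fn": "jog_arm", "kwargs": {
  "commands": [
    [1,[-0.15,-0.4,0],[0,0,0]],
    [1,[-0.15,-0.4,0],[0,0,0]],
    [1,[-0.15,-0.4,0],[0,0,0]],
    [1,[-0.15,-0.4,0],[0,0,0]],
    [1,[-0.15,-0.2,0],[0,0,0]],
    [1,[-0.15,0,0],[0,0,0]],
    [1,[-0.15,0,0],[0,0,0]],
    [1,[0,0,0],[0,0,0]],
    [1,[0,0,0],[0,0,0]]
  ]
}}

```text
t: 25.15
ee_pos: [416.2, -279.5, 154.1]
orientation: [2.221, 2.222, 0.0]
ft_force: [-0.2, 0.2, 0.7]
width: 88.3
grasp_force: 0.0
```

Run:
```python
from h import *
from workcell import *
d=get_image("top"); cv2.imwrite("pics/top2.png",d["image"]); o=get_obs(); print(o["ee_pos"],abs(o["qvel"]).max())
for n,p,h in(("a",(614,80.2),44),("b",(607.9,-4.6),50),("c",(601.8,-89.4),56),("d",(595.6,-174.2),62)):
    c=R.from_rotvec(d["orientation"]).inv().apply(np.r_[p,h]-d["eye"]); q=d["intrinsics"]@c; q=(q/q[2]).round().astype(int)
    print(n,q[:2],tin(d,q[0],q[1],h))
```

```text
[ 415.99109426 -279.06181662  153.99724861] 0.014286391391010319
a [220 148] (array([613.4,  80.3]), 43.2, np.float64(32.5))
b [258 150] (array([607.8,  -3.4]), 52.1, np.float64(42.1))
c [297 151] (array([602.1, -88.4]), 60.9, np.float64(51.9))
d [337 153] (array([ 595.2, -172.9]), 61.6, np.float64(62.0))
```

View pics/top2.png

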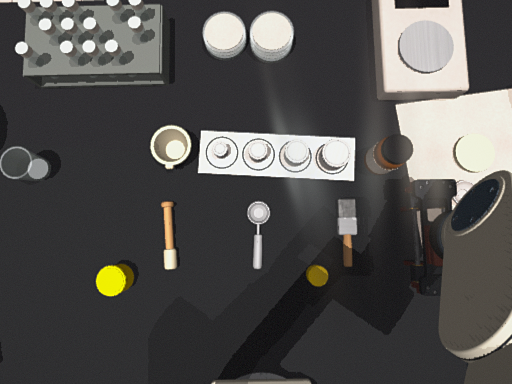

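The top view shows all four tins upright in their rings: a at (220,148), b at (258,150), c at (297,151) and d at (337,153). Each is within about 1.5 mm of its ring's centre, the gripper is clear, and the yellow tins haven't been moved.

```bash
python3 -c "
from workcell import *
print(close_job())"
```

```text
the job is handed in; nothing more can be done
None
```

The job is handed in: from the mortar's end, the 32, 42, 52 and 62 mm tins stand upright and released in rings one to four, each within about 1.5 mm of its ring's centre by the last top view, after about 25 s of the 99 s allowed.

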